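Bring the third cell of a spectrophotometer into the beam

ROBOT

A 6-joint arm with a two-finger parallel gripper is mounted at the origin on the work surface. World frame = base frame: x ahead of the robot, y to its left, z up, the work surface at z = 0. Lengths are in m, angles in degrees, forces in N, time in s.
With the tool pointing down it reaches from about 0.4 to 0.825 m from the base axis. Payload 7 kg.
Tool frame: the origin (TCP) lies at the very end of the fingers, on their centre line; the grasp point (between the pads) lies 19 mm behind it; z points along the fingers, y is the line along which they close (so a half turn about z gives the same grasp; the last joint's range is limited). The gripper opens to 88 mm and grips with 3 to 60 N. Pads are 19 mm wide; open, the fingers measure 130 mm over their backs; the gripper's body (78 mm by 193 mm) begins 47 mm behind the grasp point.
Start: joints at [93.742, 20.546, 0.682, 0, -70.136, -16.507], TCP at [0.149, 0.658, 0.227] pointing down, gripper open.
Joint ranges: [-176.03, 176.03], [-82.01, 121.73], [-58.28, 71.71], [-173.87, 95.51], [-174.79, -0.11], [-173.66, 173.66]. Speed limits (degrees/s): [136.94, 136.94, 172.46, 180, 180, 180].

INTERFACE

Orientations are given as [roll, pitch, yaw] about the fixed x, y, z axes, in that order (R = Rz(yaw) Ry(pitch) Rx(roll)).
In Python, from plant import r gives the robot as it stands. The module is installed in compiled form; this text tells all that it offers.
- The arm moves only by the tool jog_arm, never from a script. Its arguments are lists of equal length, an entry for each row: "travel": the shift along the tool's x, y, z each as a share of 50 cm, from -1 to 1, a list of three; "dr": the turn, a rotation vector about the tool's x, y, z each as a share of 360 degrees, from -1 to 1, a list of three; "claw": the opening, from 0 (shut) to 1 (fully open). A call has exactly 10 rows; each row is the pose to reach, as a shift and turn from the pose commanded when the call began, along the tool's axes at that moment, turning the shorter way round; what a row does not reach only later rows make up. A row lasts 1/8 s, in which the tool goes at most 62.5 mm and 10.7 degrees, less where a joint would pass 70% of its speed; a pose out of reach is approached as far as the arm can. A call with a number of a shift or a turn outside -1 to 1 is refused whole. A call with a gripper value outside its range is refused whole. The fingers move at their own pace and stop on an object; "newtons" is the grip in N (left out, the last holds). Time passes only in rows, so rows that repeat a pose let the fingers close, or fill a call up. It gives the time, the measured TCP pose, the force, the opening and the grip force at its end, in the units of the state.
- r.get_state(): the state, without advancing time (a new reading comes with each control period).
- r.capture(name): name is "side" or "top" or "wrist"; returns a dict with "pixels" (400x640x3 uint8, red, green, blue), "range_z" (400x640 float32, m along the optical axis (not along the pixel's ray), 0 where there is no reading), "fx", "fy", "cx", "cy" (pixels), "position" and "attitude" of the camera in the world; the wrist camera has in their place "hand_eye" (4x4, takes a point from camera to tool coordinates, whose origin is the TCP and whose axes are the flange's). Camera axes: x right, y up, looking along -z (the intrinsics and any distortion apply to the point x, -y, -z); pixel columns grow to the right and rows downward; lengths in m; the calibration is good to about 2 mm. A picture is of the moment at which its call begins: read the wrist's pose just before it.
- r.close_job(): hands the job in; it is judged then, once.
Trained networks look in the newest picture that a camera, given by its name, has taken for a name from the list of things; names that differ only in an ending like _2 or _b are one class to them, and where a whole thing is asked for, a point or a joint stands for the part that bears it (a point fixed in the world has none). Each returns a list of dicts, best first, with "conf" (0 to 1); they miss things now and then, are a little off and sometimes report something else, mostly with a low value. They report only what shows in the picture. A call takes as long as a camera call.
- r.boxes_of(name, camera): "extent" ([left, top, right, bottom] in pixels, round what is visible of it).
- r.regions_of(name, camera): "pixels" (400x640 bool, what is visible of it) and "extent" ([left, top, right, bottom] in pixels, round what is visible of it).
- r.tip_of(name, camera): "at" ([column, row] in pixels: a listed point, or the origin of a listed thing).
The state is a dict: "time_s": time; "joints": joint angles; "qd": joint speeds; "joint_torque": joint torques, N m; "tcp_pos": TCP position; "eef_rot": TCP orientation; "contact_force": force on the tool from outside, world axes, zero at the start; "moment": the same for the moment, N m; "gripper_width": finger opening in m; "gripper_force": force on a finger pad.
Only numpy, scipy, OpenCV 4.12 (cv2) and the standard library are available. Lean on these libraries where they do the work, as an engineer would, in place of code of your own. Each camera call takes 0.05 s, during which the arm holds its last target. There are 200 camera calls.

TASK

Take a reading of the third sample in the spectrophotometer on the bench: press the sample-compartment lid shut, then push the cell-changer rod in with a fingertip from where it stands drawn right out, count the clicks and stop at the third one without running past it, and last press the round read key fully down and let it come up. The lid stays shut and the rod in its third click. Work only by touching and pushing: lift and carry nothing, and leave the glassware around the instrument standing where it is.

Things in the scene. Friction and masses are not known exactly. Their poses are not given: they have to be found in the camera images.
- spectro: White bench instrument, fixed: 280 deep (its x), 360 wide (y), 123 mm high. Origin under its centre on the bench; front faces its -x, +y is left as seen from the front. Right-hand part (y -180 to -42, x -140 to 12 mm): lidded sample compartment. The rest: dark console on top with a round read key, flat square keys (not used) and a display hood up to 150 mm high.
- rod (a joint): Travel of the cell-changer rod into the front (instrument's +x), m: 0 = drawn right out (start), 0.065 = fully in. A spring ball clicks into notches at 0.016, 0.031, 0.046 (third) and 0.061; crests halfway between. About 6 N to leave a notch or the start, then the force drops, the ball pulls the rod on into the next notch and centres it there.
- rod_knob (a point): Centre of the flat front face of the black knob (26 mm diameter, 20 long) on the steel rod that stands out level from the instrument's front, right-hand part (its y -100 mm), 65 mm above the bench; face 125 mm in front of the front panel when drawn right out. Moves with the rod.
- lid (a joint): Angle of the compartment lid, rad: 0 = shut flat, grows as its front edge rises; starts part open (0.45 to 0.95) and stays where it is left by a stiff hinge (about 0.3 N m, a few newtons at the edge); it does not spring back.
- lid_hinge (a point): Middle of the lid's hinge line, along the instrument's y at x = 14 mm, 123.5 mm above the bench. The lid is a white plate 136 wide, reaching 153 mm from the hinge towards the instrument's front (-x); shut, its upper face lies 142.5 mm above the bench.
- lid_front (a point): Middle of the lid's front edge, on its upper face, 153 mm from the hinge; moves with the lid. A small grey lip, 60 wide, stands 10 mm further out.
- read_key (a joint): Travel of the read key downward, m: 0 = up, 0.005 = fully down; it counts as pressed from 0.0035. Spring return: 2 N to start, 4.5 N fully down.
- key_top (a point): Centre of the top of the read key: single round grey key, 22 mm diameter, 135.5 mm above the bench (it stands 10 mm proud of the dark console plate), left of the compartment lid; pressed straight down.
- cuvette_rack: Bystander: white block 34 x 94 x 20 mm with three glass cuvettes, 50 mm high in all, on the bench in front of the instrument to the left of the rod. Origin under its centre.
- cuvette: Bystander: one capped glass cuvette, 12.5 mm square, 53 mm high, standing on the bench to the right of the rod. Origin under its centre.
- vial: Bystander: small capped vial, 24 mm diameter, 45 mm high, standing on top of the instrument towards its back. Origin under its centre.
- beaker: Bystander: glass beaker, 70 mm diameter, 95 mm high, on the bench. Origin under its centre.
- flask: Bystander: stoppered conical flask, 84 mm diameter, 138 mm high, on the bench. Origin under its centre.
- tube_rack: Bystander: blue rack 60 x 190 mm with five test tubes, 117 mm high. Origin under its centre.
- wash_bottle: Bystander: white wash bottle, 62 mm diameter, 185 mm high with its spout. Origin under its centre.

How it is judged (in metres and radians):
On the way, in this order (a step that is already met when the one before it is completed fails the run):
1. the compartment lid is pressed shut (value of joint lid below 0.03 rad), for 0.1 s.
2. with the lid shut, the rod rests in its third click (value of joint rod between 0.0435 and 0.0485 m and value of joint lid below 0.03 rad), for 0.3 s.
3. with lid shut and rod in its third click, the read key is pressed down (all of step 2 and value of joint read_key above 0.0035 m), for 0.1 s.
At the end, for the whole second after the job is handed in: The lid is shut (within 0.03 rad), the rod rests in its third click (46 mm in, within 2.5 mm), and the read key has been pressed and has come up again (within 1 mm) (all of step 2 and value of joint read_key below 0.001 m); the robot touches nothing.
It fails at once if the rod is driven past the third click towards the fourth (beyond the crest at 53 mm) (value of joint rod above 0.053 m).
It fails at once if a bystander is knocked, lifted or carried (moved more than 30 mm) or tipped (distance of any of cuvette_rack, cuvette, vial, beaker, flask, tube_rack, wash_bottle from where it was at the start of the episode above 0.03 m or angle between any of cuvette_rack, cuvette, vial, beaker, flask, tube_rack, wash_bottle's own z axis and vertical above 0.5 rad).
It fails at once if the read key is pressed before the rod is in its third click (value of joint read_key above 0.0035 m and (value of joint rod below 0.0435 m or value of joint lid above 0.03 rad)).
It also fails if it takes over 72 s, if anything falls off the work surface, if the arm or the gripper's body presses on something with over 40 N, if the wrist force passes 120 N, or if a joint passes its speed limit or range.

## Working session

There is one attempt and no reset: what is moved stays moved. The work goes in short steps, Python scripts to look and compute and a tool call to move; the robot and the scene stay as the last step left them, time stands still between calls to the robot, and variables do not carry over. Pictures are saved under pics/ and viewed, at most 10 in all, crops included, and the job is handed in when it is done.

Besides the shell and the picture viewer there is one more tool, called after "Call:" as name(argument=value, ...) on one line, values as JSON. jog_arm: Moves the arm, as the interface text tells. Its arguments: {"type":"object","properties":{"travel":{"type":"array"},"dr":{"type":"array"},"claw":{"type":"array"},"newtons":{"type":"number"}},"required":["travel","dr","claw"]}

```bash
mkdir -p pics
cat > h.py <<'E'
import numpy as np, cv2
from plant import r
from scipy.spatial.transform import Rotation as R
def cap(n):
    s=r.get_state(); c=r.capture(n); return s,c
def campose(s,c):
    if 'hand_eye' in c:
        T=np.eye(4);T[:3,:3]=R.from_euler('xyz',s['eef_rot'],degrees=True).as_matrix();T[:3,3]=s['tcp_pos']
        return T@np.array(c['hand_eye'])
    T=np.eye(4);a=np.array(c['attitude'],float)
    T[:3,:3]=a if a.shape==(3,3) else (R.from_quat(a) if a.size==4 else R.from_euler('xyz',a,degrees=True)).as_matrix()
    T[:3,3]=c['position'];return T
def pt(s,c,u,v,z=None,d=None):
    T=campose(s,c)
    ray=np.array([(u-c['cx'])/c['fx'],-(v-c['cy'])/c['fy'],-1.])
    if z is None:
        if d is None:
            p=c['range_z'][max(0,int(v)-2):int(v)+3,max(0,int(u)-2):int(u)+3];d=np.median(p[p>0]) if (p>0).any() else np.nan
        return T[:3,:3]@(ray*d)+T[:3,3]
    w=T[:3,:3]@ray; return T[:3,3]+w*(z-T[2,3])/w[2]
E
python3 - <<'E'
from h import *
np.set_printoptions(precision=4,suppress=True)
for n in ['top','side']:
    s,c=cap(n); print(n,c['position'],c['attitude'],c['fx'],[k for k in c])
    cv2.imwrite(f'pics/{n}0.png',c['pixels'][:,:,::-1])
    for k in ['rod_knob','lid_hinge','lid_front','key_top','spectro','cuvette_rack','cuvette','vial','beaker','flask','tube_rack','wash_bottle']:
        for q in r.tip_of(k,n)[:2]:
            print(k,np.round(q['at'],1),round(q['conf'],2),pt(s,c,*q['at']))
E
```

```text
top [ 0.3589 -0.0449  1.3488] [  7.6927   0.8556 -90.0534] 504.2615790014513 ['pixels', 'range_z', 'fx', 'fy', 'cx', 'cy', 'position', 'attitude']
rod_knob [340.9 205.1] 0.91 [ 0.4944 -0.0677  0.0768]
lid_hinge [233.1 163.8] 0.89 [0.5866 0.1929 0.1564]
lid_front [260.9 159.3] 0.77 [0.5778 0.1119 0.2543]
spectro [235.4 213.9] 0.91 [0.4685 0.191  0.123 ]
cuvette_rack [305.2 243. ] 0.64 [0.4007 0.0254 0.0211]
cuvette_rack [234.4 214.6] 0.37 [0.4666 0.1932 0.1245]
cuvette [235.7 162.9] 0.58 [0.5873 0.1852 0.1643]
cuvette [333.1 160.3] 0.42 [ 0.6148 -0.0484  0.0522]
vial [177.9 245.5] 0.57 [0.3907 0.3165 0.1649]
beaker [433.4 185.8] 0.85 [ 0.5534 -0.3174  0.0054]
flask [412.7 137.3] 0.89 [ 0.674  -0.2566  0.0582]
tube_rack [487.3 227.9] 0.75 [ 0.4361 -0.4355  0.0738]
tube_rack [234.7 215. ] 0.55 [0.4656 0.1923 0.1252]
wash_bottle [412.4 294.1] 0.97 [ 0.2758 -0.2365  0.1196]
side [ 0.127  -0.8131  1.0087] [ 44.0805   0.0915 -27.2373] 488.2516544036189 ['pixels', 'range_z', 'fx', 'fy', 'cx', 'cy', 'position', 'attitude']
rod_knob [275.  173.3] 0.73 [0.4468 0.0944 0.1249]
rod_knob [322.2 223.2] 0.6 [ 0.5026 -0.0715  0.0627]
lid_hinge [307.4 131.3] 0.59 [0.5728 0.1535 0.179 ]
lid_front [311.  117.5] 0.97 [0.5652 0.1124 0.2547]
lid_front [276.4 224.7] 0.31 [0.4085 0.0158 0.0174]
key_top [262.3 166.3] 0.46 [0.4258 0.131  0.1293]
spectro [271.7 176.3] 0.9 [0.4348 0.0886 0.1239]
cuvette [354.7 216.3] 0.59 [ 0.614  -0.0497  0.0113]
vial [225.4 132. ] 0.62 [0.3872 0.3182 0.1289]
beaker [385.  303.6] 0.94 [ 0.5262 -0.3393  0.0437]
beaker [377.7 376.3] 0.74 [ 0.4329 -0.4647  0.0068]
flask [425.2 263.1] 0.64 [ 0.6758 -0.2862  0.0415]
flask [311.8 119.8] 0.56 [0.5638 0.1048 0.2529]
tube_rack [378.9 372.4] 0.79 [ 0.4206 -0.4802  0.0677]
wash_bottle [267.2 329.2] 0.97 [ 0.2595 -0.288   0.0654]
```

View pics/top0.png

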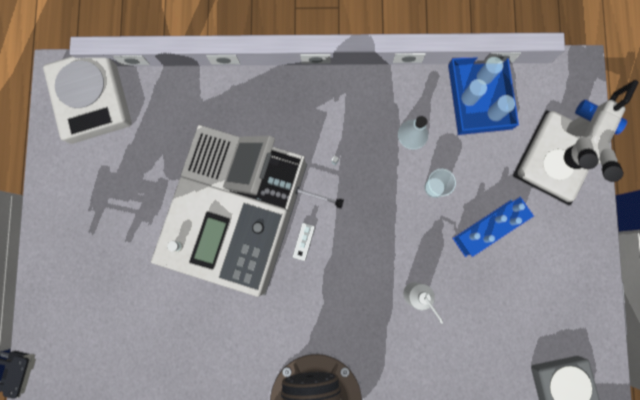

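View pics/side0.png

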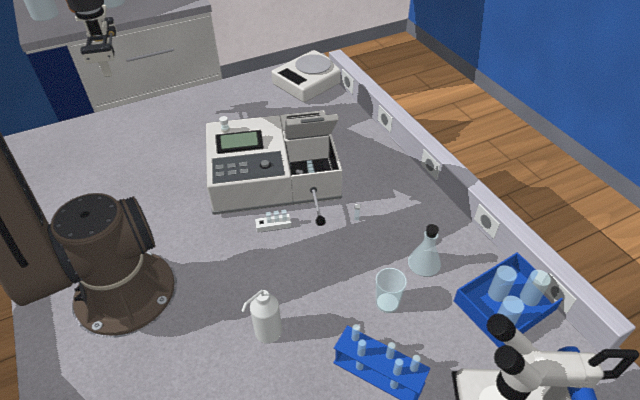

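The top view shows the spectrophotometer (corners about 200,127 / 303,155 / 262,293 / 152,262), with the lid open at (250,160), the knob at (340,204), the read key at (258,227) and the cuvette rack at (304,241). The side view shows the same layout, with the single cuvette at (356,213). Next I'll fit the instrument pose from depth.

```bash
cat > fit.py <<'E'
from h import *
np.set_printoptions(precision=4,suppress=True)
def cloud(s,c):
    T=campose(s,c);v,u=np.mgrid[:400,:640];d=c['range_z']
    P=np.stack([(u-c['cx'])/c['fx']*d,-(v-c['cy'])/c['fy']*d,-d],-1)@T[:3,:3].T+T[:3,3]
    P[d<=0]=np.nan;return P
E
python3 - <<'E'
from fit import *
s,c=cap('top');P=cloud(s,c)
m=np.zeros((400,640),bool);m[100:320,130:320]=1
q=P[m&(P[:,:,2]>0.10)&(P[:,:,2]<0.3)]
q=q[(q[:,1]>-0.02)]
(x,y),(w,h),a=cv2.minAreaRect((q[:,:2]*1000).astype(np.float32))
print('rect',x,y,w,h,a)
z=P[m&(abs(P[:,:,2]-.123)<.004)];(x,y),(w,h),a=cv2.minAreaRect((z[:,:2]*1000).astype(np.float32));print('rect z123',x,y,w,h,a)
# knob
for n in ['top','side']:
    if n=='side': s,c=cap(n);P=cloud(s,c)
    for g in r.regions_of('rod_knob',n)[:2]:
        k=P[g['pixels']&(P[:,:,2]>.05)&(P[:,:,2]<.09)];print(n,g['conf'],g['extent'],len(k),k.min(0) if len(k) else '',k.max(0) if len(k) else '')
print(s['tcp_pos'],s['eef_rot'],s['contact_force'])
E
```

```text
rect 482.8426513671875 210.49778747558594 281.59088134765625 360.47344970703125 72.75395202636719
rect z123 482.913330078125 210.3741455078125 279.8304748535156 359.7184143066406 72.82545471191406
top 0.85 [265.1, 177.1, 347.4, 204.7] 334 [ 0.4898 -0.0731  0.0605] [0.5678 0.1262 0.09  ]
side 0.57 [301.8, 160.6, 324.4, 228.7] 170 [ 0.4864 -0.0734  0.0525] [0.562 0.126 0.09 ]
[0.1492 0.6583 0.2266] [-179.9961    0.0006  -12.7656] [ 0.5869 -0.0886  0.2375]
```

Call:
jog_arm(travel=[[0.1, 0.1, -0.2], [0.2, 0.2, -0.34], [0.3, 0.3, -0.34], [0.4, 0.4, -0.34], [0.5, 0.5, -0.34], [0.6, 0.6, -0.34], [0.7, 0.7, -0.34], [0.8, 0.8, -0.34], [0.9, 0.86, -0.34], [0.98, 0.895, -0.34]], dr=[[0, 0, 0.027], [0, 0, 0.054], [0, 0, 0.081], [0, 0, 0.108], [0, 0, 0.135], [0, 0, 0.162], [0, 0, 0.189], [0, 0, 0.216], [0, 0, 0.24], [0, 0, 0.2623]], claw=[0, 0, 0, 0, 0, 0, 0, 0, 0, 0])

```text
time_s: 2.75
tcp_pos: [0.4639, 0.1858, 0.3957]
eef_rot: [-179.9, 0.1, -107.4]
contact_force: [1.6, 1.4, 0.7]
gripper_width: 0.0003
gripper_force: 0.0
```

Run:
```python
from fit import *
s,c=cap('wrist');s,c=cap('wrist');P=cloud(s,c);cv2.imwrite('pics/w1.png',c['pixels'][:,:,::-1])
O=np.array([.4829,.2104]);a=np.radians(72.8);M=np.array([[np.cos(a),np.sin(a)],[-np.sin(a),np.cos(a)]])
print(s['tcp_pos'],s['eef_rot'],s['contact_force'],s['joints'])
for k in ['key_top','lid_front','lid_hinge','spectro','rod_knob','vial']:
    for q in r.tip_of(k,'wrist')[:2]:
        p=pt(s,c,*q['at']);print(k,q['at'],q['conf'],p,M@(p[:2]-O))
s,c=cap('top')
for q in r.tip_of('key_top','top')[:2]:
    p=pt(s,c,*q['at']);print('top',q['at'],q['conf'],p,M@(p[:2]-O))
p=pt(s,c,258,227,z=.1355);print(p,M@(p[:2]-O))
```

```text
[0.4673 0.181  0.3953] [-179.8981   -0.0694 -108.0532] [ 1.7293 -0.1045  1.864 ] [ 43.7781  -0.0099  -3.4024   0.1228 -86.6206 -61.8386]
key_top [332.0, 133.9] 0.72 [0.4285 0.1323 0.1351] [-0.0907  0.0288]
key_top [249.0, 21.6] 0.15 [ 0.497  -0.0648  0.0775] [-0.2588 -0.0948]
lid_front [210.4, 160.9] 0.87 [0.5671 0.1145 0.2544] [-0.0667 -0.1088]
lid_hinge [248.3, 201.4] 0.63 [0.5704 0.1828 0.1767] [-0.0005 -0.0918]
spectro [317.3, 179.0] 0.56 [0.4708 0.1919 0.1226] [-0.0213  0.006 ]
rod_knob [250.0, 19.5] 0.83 [ 0.4947 -0.068   0.0749] [-0.2625 -0.0936]
top [259.0, 227.3] 0.39 [0.4349 0.1309 0.1355] [-0.0902  0.0224]
[0.4356 0.1333 0.1355] [-0.0876  0.0224]
```

View pics/w1.png

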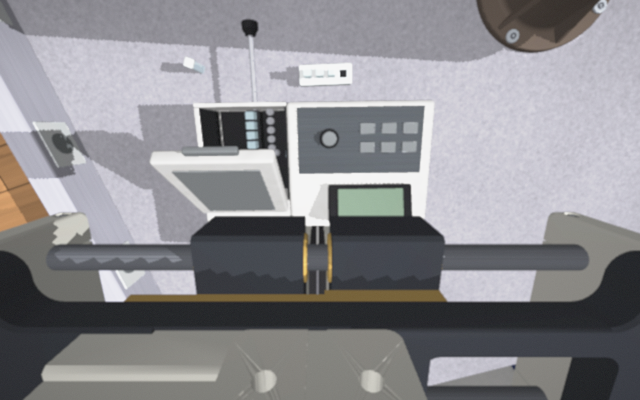

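The wrist picture shows the read key at (329,138), the knob at (250,27), and the open lid with its front edge at (210,152). Next I'll move above the lid.

Call:
jog_arm(travel=[[0.01, -0.08, 0], [0.02, -0.16, 0.02], [0.034, -0.234, 0.08], [0.034, -0.234, 0.15], [0.034, -0.234, 0.19], [0.034, -0.234, 0.19], [0.034, -0.234, 0.19], [0.034, -0.234, 0.19], [0.034, -0.234, 0.19], [0.034, -0.234, 0.19]], dr=[[0, 0, 0], [0, 0, 0], [0, 0, 0], [0, 0, 0], [0, 0, 0], [0, 0, 0], [0, 0, 0], [0, 0, 0], [0, 0, 0], [0, 0, 0]], claw=[0, 0, 0, 0, 0, 0, 0, 0, 0, 0])

```text
time_s: 4.5
tcp_pos: [0.57, 0.137, 0.3003]
eef_rot: [-180.0, 0.0, -107.2]
contact_force: [0.0, 0.0, -0.4]
gripper_width: 0.0005
gripper_force: 0.0
```

Call:
jog_arm(travel=[[0.012, 0, 0.05], [0.012, 0, 0.09], [0.012, 0, 0.12], [0.012, 0, 0.15], [0.012, 0, 0.18], [0.012, 0, 0.21], [0.012, 0, 0.24], [0.012, 0, 0.27], [0.012, 0, 0.29], [0.012, 0, 0.3]], dr=[[0, 0, 0], [0, 0, 0], [0, 0, 0], [0, 0, 0], [0, 0, 0], [0, 0, 0], [0, 0, 0], [0, 0, 0], [0, 0, 0], [0, 0, 0]], claw=[0, 0, 0, 0, 0, 0, 0, 0, 0, 0])

```text
time_s: 5.75
tcp_pos: [0.5677, 0.1308, 0.1488]
eef_rot: [179.9, -0.1, -107.2]
contact_force: [-1.1, -2.5, 3.3]
gripper_width: 0.0008
gripper_force: 1.3
```

Call:
jog_arm(travel=[[0, 0, 0.004], [0, 0, 0.008], [0, 0, 0.012], [0, 0, 0.016], [0, 0, 0.018], [0, 0, 0.018], [0, 0, 0.018], [0, 0, 0.018], [0, 0, 0.018], [0, 0, 0.018]], dr=[[0, 0, 0], [0, 0, 0], [0, 0, 0], [0, 0, 0], [0, 0, 0], [0, 0, 0], [0, 0, 0], [0, 0, 0], [0, 0, 0], [0, 0, 0]], claw=[0, 0, 0, 0, 0, 0, 0, 0, 0, 0])

```text
time_s: 7.0
tcp_pos: [0.5684, 0.1311, 0.1427]
eef_rot: [-179.9, 0.0, -107.2]
contact_force: [-6.3, -1.0, 15.0]
gripper_width: 0.0003
gripper_force: 7.5
```

Call:
jog_arm(travel=[[0, 0, -0.08], [0, 0, -0.16], [0.1, 0.002, -0.19], [0.2, 0.004, -0.19], [0.3, 0.006, -0.19], [0.4, 0.008, -0.19], [0.5, 0.01, -0.19], [0.51, 0.01, -0.15], [0.51, 0.01, -0.05], [0.51, 0.01, 0.02]], dr=[[0, 0, 0], [0, 0, 0], [0, 0, 0], [0, 0, 0], [0, 0, 0], [0, 0, 0], [0, 0, 0], [0, 0, 0], [0, 0, 0], [0, 0, 0]], claw=[0, 0, 0, 0, 0, 0, 0, 0, 0, 0])

```text
time_s: 8.25
tcp_pos: [0.4875, -0.111, 0.1292]
eef_rot: [180.0, 0.0, -107.3]
contact_force: [0.4, 0.4, 0.3]
gripper_width: 0.0003
gripper_force: 0.0
```

Call:
jog_arm(travel=[[0, 0, 0.03], [0, 0, 0.06], [0, 0, 0.09], [0, 0, 0.12], [0, 0, 0.15], [0, 0, 0.15], [0, 0, 0.15], [0, 0, 0.15], [0, 0, 0.15], [0, 0, 0.15]], dr=[[0, 0, 0], [0, 0, 0], [0, 0, 0], [0, 0, 0], [0, 0, 0], [0, 0, 0], [0, 0, 0], [0, 0, 0], [0, 0, 0], [0, 0, 0]], claw=[0, 0, 0, 0, 0, 0, 0, 0, 0, 0])

```text
time_s: 9.5
tcp_pos: [0.4882, -0.1109, 0.0561]
eef_rot: [-180.0, 0.0, -107.2]
contact_force: [1.6, -0.6, -0.8]
gripper_width: 0.0001
gripper_force: 0.0
```

Run:
```python
from fit import *
O=np.array([.4829,.2104]);a=np.radians(72.8);M=np.array([[np.cos(a),np.sin(a)],[-np.sin(a),np.cos(a)]])
s,c=cap('wrist');print(s['tcp_pos'],s['eef_rot'],M@(np.array(s['tcp_pos'])[:2]-O),s['contact_force'])
cv2.imwrite('pics/w2.png',c['pixels'][:,:,::-1])
for q in r.tip_of('rod_knob','wrist')[:2]:
    p=pt(s,c,*q['at']);print(q['at'],q['conf'],p,M@(p[:2]-O))
s,c=cap('side');P=cloud(s,c)
cv2.imwrite('pics/s2.png',cv2.resize(c['pixels'][100:260,190:390,::-1],None,fx=3,fy=3))
for k in ['lid_front','rod_knob']:
  for q in r.tip_of(k,'side')[:2]:
    p=pt(s,c,*q['at']);print(k,q['at'],q['conf'],p,M@(p[:2]-O))
```

```text
[ 0.4882 -0.1109  0.0561] [-179.969     0.0141 -107.1914] [-0.3054 -0.1001] [ 1.6207 -0.6393 -0.8297]
lid_front [386.4, 302.5] 0.22 [ 0.5283 -0.3411  0.0493] [-0.5134 -0.2064]
```

View pics/s2.png

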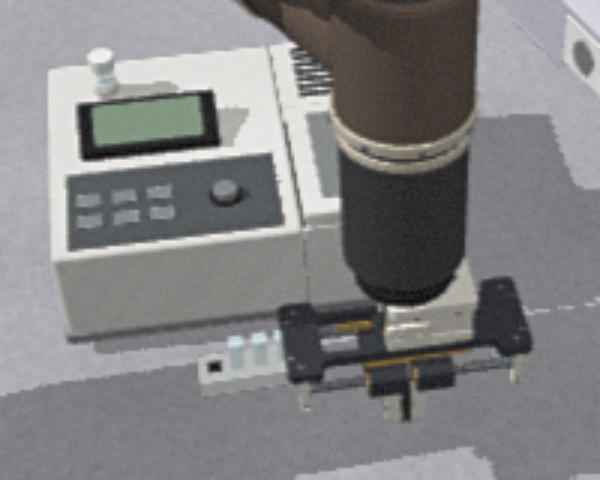

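View pics/w2.png

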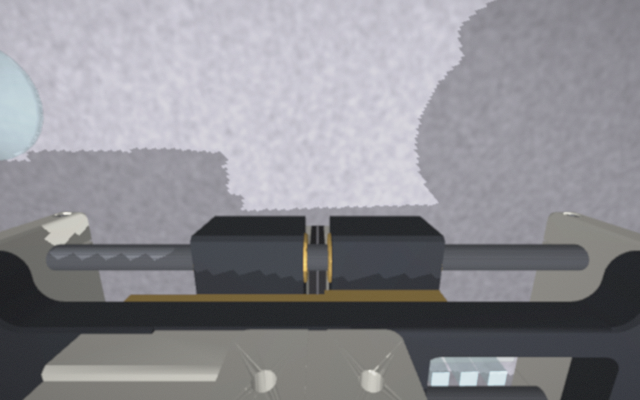

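The side crop shows the lid flat and shut, with the gripper at (400,390) in front of the knob. The wrist view shows only bench, because the knob is hidden by the gripper. I'll approach until contact.

Call:
jog_arm(travel=[[-0.01, 0, 0.004], [-0.02, 0, 0.004], [-0.03, 0, 0.004], [-0.04, 0, 0.004], [-0.05, 0, 0.004], [-0.054, 0, 0.004], [-0.054, 0, 0.004], [-0.054, 0, 0.004], [-0.054, 0, 0.004], [-0.054, 0, 0.004]], dr=[[0, 0, 0], [0, 0, 0], [0, 0, 0], [0, 0, 0], [0, 0, 0], [0, 0, 0], [0, 0, 0], [0, 0, 0], [0, 0, 0], [0, 0, 0]], claw=[0, 0, 0, 0, 0, 0, 0, 0, 0, 0])

```text
time_s: 11.0
tcp_pos: [0.496, -0.0853, 0.0538]
eef_rot: [180.0, 0.0, -107.2]
contact_force: [-1.0, 0.4, 0.8]
gripper_width: 0.0008
gripper_force: 0.0
```

Call:
jog_arm(travel=[[-0.001, 0, 0], [-0.002, 0, 0], [-0.003, 0, 0], [-0.003, 0, 0], [-0.003, 0, 0], [-0.003, 0, 0], [-0.003, 0, 0], [-0.003, 0, 0], [-0.003, 0, 0], [-0.003, 0, 0]], dr=[[0, 0, 0], [0, 0, 0], [0, 0, 0], [0, 0, 0], [0, 0, 0], [0, 0, 0], [0, 0, 0], [0, 0, 0], [0, 0, 0], [0, 0, 0]], claw=[0, 0, 0, 0, 0, 0, 0, 0, 0, 0])

```text
time_s: 12.25
tcp_pos: [0.4965, -0.0838, 0.0538]
eef_rot: [-180.0, 0.0, -107.2]
contact_force: [-1.2, -1.3, -0.1]
gripper_width: 0.0004
gripper_force: 0.0
```

Call:
jog_arm(travel=[[-0.001, 0, 0], [-0.002, 0, 0], [-0.003, 0, 0], [-0.003, 0, 0], [-0.003, 0, 0], [-0.003, 0, 0], [-0.003, 0, 0], [-0.003, 0, 0], [-0.003, 0, 0], [-0.003, 0, 0]], dr=[[0, 0, 0], [0, 0, 0], [0, 0, 0], [0, 0, 0], [0, 0, 0], [0, 0, 0], [0, 0, 0], [0, 0, 0], [0, 0, 0], [0, 0, 0]], claw=[0, 0, 0, 0, 0, 0, 0, 0, 0, 0])

```text
time_s: 13.5
tcp_pos: [0.4969, -0.0823, 0.0538]
eef_rot: [-180.0, 0.0, -107.2]
contact_force: [0.1, -0.4, 0.7]
gripper_width: 0.0003
gripper_force: 0.0
```

Call:
jog_arm(travel=[[-0.001, 0, 0], [-0.002, 0, 0], [-0.003, 0, 0], [-0.003, 0, 0], [-0.003, 0, 0], [-0.003, 0, 0], [-0.003, 0, 0], [-0.003, 0, 0], [-0.003, 0, 0], [-0.003, 0, 0]], dr=[[0, 0, 0], [0, 0, 0], [0, 0, 0], [0, 0, 0], [0, 0, 0], [0, 0, 0], [0, 0, 0], [0, 0, 0], [0, 0, 0], [0, 0, 0]], claw=[0, 0, 0, 0, 0, 0, 0, 0, 0, 0])

```text
time_s: 14.75
tcp_pos: [0.4971, -0.0815, 0.0538]
eef_rot: [180.0, -0.1, -107.2]
contact_force: [-0.2, -5.9, 0.4]
gripper_width: 0.0003
gripper_force: 2.4
```

Call:
jog_arm(travel=[[-0.007, 0, 0], [-0.014, 0, 0], [-0.021, 0, 0], [-0.028, 0, 0], [-0.035, 0, 0], [-0.042, 0, 0], [-0.049, 0, 0], [-0.056, 0, 0], [-0.062, 0, 0], [-0.062, 0, 0]], dr=[[0, 0, 0], [0, 0, 0], [0, 0, 0], [0, 0, 0], [0, 0, 0], [0, 0, 0], [0, 0, 0], [0, 0, 0], [0, 0, 0], [0, 0, 0]], claw=[0, 0, 0, 0, 0, 0, 0, 0, 0, 0])

```text
time_s: 16.0
tcp_pos: [0.5064, -0.0514, 0.0538]
eef_rot: [180.0, -0.0, -107.2]
contact_force: [0.2, -4.3, -0.3]
gripper_width: 0.0003
gripper_force: 1.9
```

Call:
jog_arm(travel=[[-0.001, 0, 0], [-0.002, 0, 0], [-0.003, 0, 0], [-0.004, 0, 0], [-0.005, 0, 0], [-0.006, 0, 0], [-0.006, 0, 0], [-0.006, 0, 0], [-0.006, 0, 0], [-0.006, 0, 0]], dr=[[0, 0, 0], [0, 0, 0], [0, 0, 0], [0, 0, 0], [0, 0, 0], [0, 0, 0], [0, 0, 0], [0, 0, 0], [0, 0, 0], [0, 0, 0]], claw=[0, 0, 0, 0, 0, 0, 0, 0, 0, 0])

```text
time_s: 17.25
tcp_pos: [0.5074, -0.0484, 0.0538]
eef_rot: [-180.0, 0.0, -107.2]
contact_force: [0.2, -3.4, -0.0]
gripper_width: 0.0001
gripper_force: 1.8
```

Call:
jog_arm(travel=[[-0.002, 0, 0], [-0.004, 0, 0], [-0.006, 0, 0], [-0.008, 0, 0], [-0.01, 0, 0], [-0.012, 0, 0], [-0.014, 0, 0], [-0.015, 0, 0], [-0.015, 0, 0], [-0.015, 0, 0]], dr=[[0, 0, 0], [0, 0, 0], [0, 0, 0], [0, 0, 0], [0, 0, 0], [0, 0, 0], [0, 0, 0], [0, 0, 0], [0, 0, 0], [0, 0, 0]], claw=[0, 0, 0, 0, 0, 0, 0, 0, 0, 0])

```text
time_s: 18.5
tcp_pos: [0.5096, -0.0412, 0.0538]
eef_rot: [-180.0, 0.0, -107.2]
contact_force: [-1.0, -0.3, -0.7]
gripper_width: 0.0007
gripper_force: 0.0
```

Call:
jog_arm(travel=[[0.04, 0, 0], [0.08, 0, 0], [0.08, 0, -0.1], [0.08, 0, -0.2], [0.08, 0, -0.32], [0, 0.07, -0.36], [-0.08, 0.14, -0.36], [-0.16, 0.2, -0.36], [-0.24, 0.245, -0.36], [-0.285, 0.245, -0.36]], dr=[[0, 0, 0], [0, 0, 0], [0, 0, 0], [0, 0, 0], [0, 0, 0], [0, 0, 0], [0, 0, 0], [0, 0, 0], [0, 0, 0], [0, 0, 0]], claw=[0, 0, 0, 0, 0, 0, 0, 0, 0, 0])

```text
time_s: 19.75
tcp_pos: [0.434, 0.1318, 0.2342]
eef_rot: [-180.0, 0.1, -107.1]
contact_force: [0.2, -0.6, 0.3]
gripper_width: 0.0003
gripper_force: 0.0
```

Run:
```python
from fit import *
import time
O=np.array([.4829,.2104]);a=np.radians(72.8);M=np.array([[np.cos(a),np.sin(a)],[-np.sin(a),np.cos(a)]])
for i in range(4): s,c=cap('wrist')
cv2.imwrite('pics/w3.png',c['pixels'][:,:,::-1])
print(s['tcp_pos'],s['eef_rot'],M@(np.array(s['tcp_pos'])[:2]-O))
for n in ['wrist','side','top']:
  if n!='wrist': s,c=cap(n)
  if n=='side': cv2.imwrite('pics/s3.png',cv2.resize(c['pixels'][90:250,190:390,::-1],None,fx=4,fy=3.7))
  for k in ['rod_knob','key_top','lid_front']:
    for q in r.tip_of(k,n)[:1]:
      p=pt(s,c,*q['at']);print(n,k,q['at'],q['conf'],p,M@(p[:2]-O))
```

```text
[0.435  0.131  0.2335] [ 179.9787   -0.0351 -107.152 ] [-0.09    0.0223]
wrist rod_knob [209.6, 71.5] 0.79 [ 0.5065 -0.0213  0.076 ] [-0.2144 -0.091 ]
wrist key_top [322.0, 205.3] 0.96 [0.432  0.1378 0.1354] [-0.0844  0.0272]
wrist lid_front [171.7, 150.9] 0.83 [0.5456 0.0479 0.1412] [-0.1367 -0.108 ]
side key_top [423.8, 265.1] 0.6 [ 0.6732 -0.2858  0.0345] [-0.4177 -0.3285]
side lid_front [317.5, 168.0] 0.96 [0.5491 0.0459 0.1403] [-0.1376 -0.1118]
top rod_knob [325.5, 198.4] 0.59 [ 0.5119 -0.0287  0.0743] [-0.2198 -0.0984]
top lid_front [332.3, 161.1] 0.74 [ 0.6196 -0.0463  0.0168] [-0.2048 -0.2065]
```

View pics/s3.png

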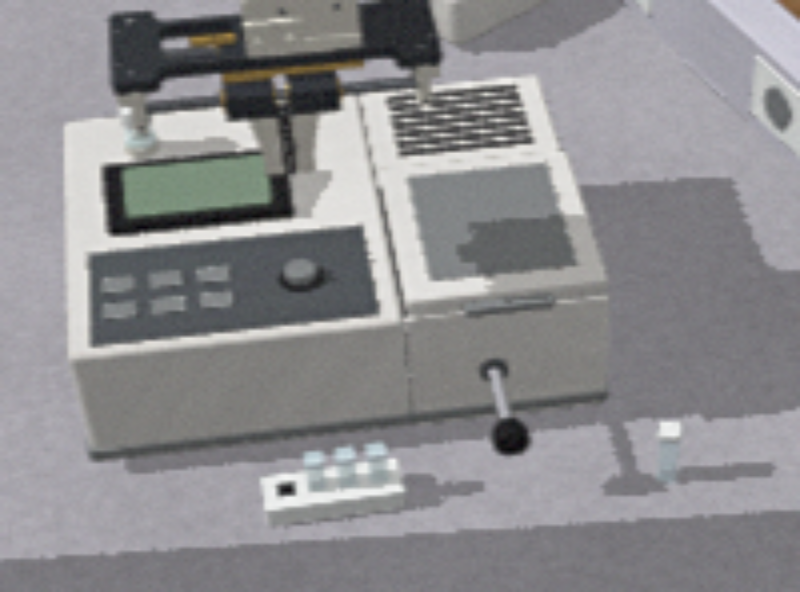

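View pics/w3.png

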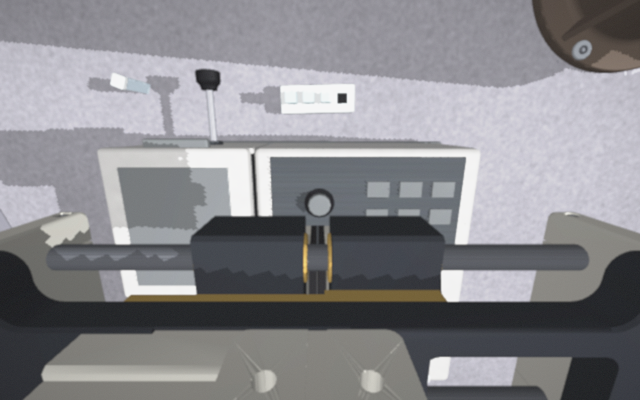

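The side crop shows the lid shut, the rod part in with its knob at (510,436), and the cuvettes and rack undisturbed. The wrist view shows the read key at (319,203), right under the fingers. Next I'll press the key.

Call:
jog_arm(travel=[[0, 0, 0.08], [0, 0, 0.15], [0, 0, 0.18], [0, 0, 0.19], [0, 0, 0.196], [0, 0, 0.202], [0, 0, 0.208], [0, 0, 0.208], [0, 0, 0.208], [0, 0, 0.208]], dr=[[0, 0, 0], [0, 0, 0], [0, 0, 0], [0, 0, 0], [0, 0, 0], [0, 0, 0], [0, 0, 0], [0, 0, 0], [0, 0, 0], [0, 0, 0]], claw=[0, 0, 0, 0, 0, 0, 0, 0, 0, 0])

```text
time_s: 21.75
tcp_pos: [0.4351, 0.1314, 0.1307]
eef_rot: [-179.9, 0.1, -107.2]
contact_force: [-3.0, -0.4, 7.2]
gripper_width: 0.0005
gripper_force: 3.9
```

Call:
jog_arm(travel=[[0, 0, 0], [0, 0, 0], [0, 0, -0.02], [0, 0, -0.08], [0, 0, -0.16], [0, 0, -0.24], [0, 0, -0.24], [0, 0, -0.24], [0, 0, -0.24], [0, 0, -0.24]], dr=[[0, 0, 0], [0, 0, 0], [0, 0, 0], [0, 0, 0], [0, 0, 0], [0, 0, 0], [0, 0, 0], [0, 0, 0], [0, 0, 0], [0, 0, 0]], claw=[0, 0, 0, 0, 0, 0, 0, 0, 0, 0])

```text
time_s: 23.0
tcp_pos: [0.4344, 0.1309, 0.2491]
eef_rot: [179.9, -0.1, -107.2]
contact_force: [0.2, -0.0, 0.0]
gripper_width: 0.0004
gripper_force: 0.0
```

Run:
```python
from fit import *
s,c=cap('wrist')
for k in ['key_top','rod_knob','lid_front']:
    for q in r.tip_of(k,'wrist')[:1]: print(k,q['conf'],pt(s,c,*q['at']))
print(s['tcp_pos'],s['contact_force'],r.close_job())
```

```text
key_top 0.71 [0.436  0.1371 0.1352]
rod_knob 0.98 [ 0.5055 -0.0223  0.0755]
lid_front 0.75 [0.5462 0.0462 0.1407]
the job is handed in; nothing more can be done
[0.4344 0.1309 0.2491] [ 0.2091 -0.0119  0.0488] None
```

I pressed the lid shut, pushed the rod in to its third click, and pressed the read key fully down and let it come up; I then handed the job in at about 23 s, but no verdict came back, so success rests on my force readings and camera checks.

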